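Top the sugar-sphere pyramid and snap its dome shut

ROBOT

A 7-joint arm with a two-finger parallel gripper is mounted at the origin on a cart in front of the work surface, level with it; the furniture and walls round the work are solid. World frame = base frame: x ahead of the robot, y to its left, z up, the work surface at z = 0. Lengths are in m, angles in rad, forces in N, time in s.
With the tool pointing down it reaches from about 0.4 to 0.875 m from the base axis. Payload 19.3 kg.
Tool frame: the origin (TCP) lies between the finger pads, 19 mm behind the fingertips; this is the grasp point; z points along the fingers, y is the line along which they close (so a half turn about z gives the same grasp; the last joint's range is limited). The gripper opens to 85 mm and grips with 20 to 120 N. Pads are 22 mm wide; open, the fingers measure 114 mm over their backs; the gripper's body (76 mm by 85 mm) begins 54 mm behind the grasp point. The pads swing forward as they close: fully open they stand 13 mm farther back than shut.
Start: joints at [-1.18, 0.521, -0.036, 1.599, 0.021, 1.021, -0.113], TCP at [0.278, 0.56, 0.25] pointing down, gripper open.
Joint ranges: [-2.91, 2.91], [-0.3, 2.13], [-1.5, 1.42], [0.17, 2.43], [-1.26, 4.41], [0.16, 1.93], [-2.52, 2.52]. Speed limits (rad/s): [1.89, 1.89, 2.39, 2.39, 3.01, 3.01, 3.01].

INTERFACE

Orientations are given as a unit quaternion [w, x, y, z].
In Python, from station import move_to, move_linear, goto_joints, grip, pause, solve_ik, capture, Unreachable, job_done, find_in, get_t, get_joints, get_dq, get_effort, get_tool_pos, get_tcp_rot, get_ft_force, get_moment, get_width, get_grasp_force gives the robot as it stands. Calls block until the motion is done:
- move_to(position, orientation): joint-space move of the TCP to a pose.
- move_linear(position, ori=None, velocity=0.15, stop_force=None): straight line of the TCP; ori=None keeps the orientation; velocity is the mean speed in m/s. With stop_force (N) it stops when the force on the tool has changed by that much, and returns True; else False.
- goto_joints(angles): joint-space move.
- grip(opening, f_grip=None): opening from 0.0 (shut) to 1.0 (fully open); f_grip is the grip in N (None keeps the last); returns when the fingers have stopped.
- pause(seconds).
- solve_ik(position, orientation): joint angles nearest the present ones, or None.
- capture(name): name is "side" or "top"; returns a dict with "color" (480x640x3 uint8, red, green, blue), "range_z" (480x640 float32, m along the optical axis (not along the pixel's ray), 0 where there is no reading), "fx", "fy", "cx", "cy" (pixels), "cam_to_world" (4x4, takes a point from camera to world coordinates). Camera axes: x right, y down, z forward; pixel columns grow to the right and rows downward; lengths in m; the calibration is good to about 2 mm. A picture is of the moment at which its call begins.
A pose or a line that the arm cannot do raises Unreachable and nothing moves.
- job_done(): hands the job in; it is judged then, once.
Trained networks look in the newest picture that a camera, given by its name, has taken for a name from the list of things; names that differ only in an ending like _2 or _b are one class to them, and where a whole thing is asked for, a point or a joint stands for the part that bears it (a point fixed in the world has none). Each returns a list of dicts, best first, with "p" (0 to 1); they miss things now and then, are a little off and sometimes report something else, mostly with a low value. They report only what shows in the picture. A call takes as long as a camera call. They do not tell look-alikes from the thing itself.
- find_in(camera, query): "bbox" ([left, top, right, bottom] in pixels, round what is visible of it).
Readings, each from a call of its own:
- get_t(): time.
- get_joints(): joint angles.
- get_dq(): joint speeds.
- get_effort(): joint torques, N m.
- get_tool_pos(): TCP position.
- get_tcp_rot(): TCP orientation.
- get_ft_force(): force on the tool from outside, world axes, zero at the start.
- get_moment(): the same for the moment, N m.
- get_width(): opening from 0.0 (shut) to 1.0 (fully open).
- get_grasp_force(): force on a finger pad.
Only numpy, scipy, OpenCV 4.12 (cv2) and the standard library are available. Lean on these libraries where they do the work, as an engineer would, in place of code of your own. Each camera call takes 0.05 s, during which the arm holds its last target. There are 200 camera calls.

TASK

Finish packing the sugar spheres: take the fourth sphere off its ring cutter and set it in the gap on top of the three in the dish, so that it rests there by itself. Then put the clear dome over them onto the base, press down until it clicks past the snap lugs, and keep pressing until the seal is squeezed fully down; the program finishes like that, your fingers still on the knob holding the dome pressed home, the pyramid intact under it. Leave the thermometer, the dropper bottle and the pocket scale where they are.

Things in the scene. Friction and masses are not known exactly. Their poses are not given: they have to be found in the camera images.
- base: round white plastic base, stuck to the worktop by its suction foot, immovable; origin: centre of its underside, on the worktop, z up. Flange 104 mm across, 5 mm thick; from it rises a stud 72 mm across, up to 37 mm height, with a dish in its top (66 mm across, floor at 23 mm height) in which three spheres lie.
- lug_ring (a point): point on the base axis 17 mm above its underside, level with six sprung round snap lugs that stand 3.5 mm out of the stud's side, every 60 degrees
- seal_ring (a point): point on the base axis 9.5 mm above its underside, level with the top of the soft grey seal ring (71 to 91 mm across) round the stud's foot, unloaded. It squeezes down 4 mm, to 5.5 mm height, at about 2 N per mm; any more push is carried by a hard stop.
- sphere_seat (a point): point on the base axis 62 mm above its underside: where the centre of the fourth sphere lies when it sits in the gap on the three
- sphere_low_1: one of the three 30 mm amber sugar spheres that already lie as a ring in the dish on top of the base stud; origin: its centre, 38 mm above the worktop; 3 lie 120 degrees apart, 18 mm from the base axis
- sphere_low_2: one of the three 30 mm amber sugar spheres that already lie as a ring in the dish on top of the base stud; origin: its centre, 38 mm above the worktop; 3 lie 120 degrees apart, 18 mm from the base axis
- sphere_low_3: one of the three 30 mm amber sugar spheres that already lie as a ring in the dish on top of the base stud; origin: its centre, 38 mm above the worktop; 3 lie 120 degrees apart, 18 mm from the base axis
- cutter: small plain steel ring cutter (loose tube, 26 mm across, 28 mm tall, standing upright); origin: centre of its underside. The fourth sphere rests on its open top. It may stand to the left or right of the base.
- sphere_top: the fourth amber sugar sphere, 30 mm across, about 25 g, loose; origin: its centre, about 37.6 mm above the worktop while it rests on the cutter
- cover: clear dome cover standing upright, mouth down, on the worktop, on the other side of the base from the cutter; about 120 g, 88 mm across, 115 mm tall, open below, white foot ring with a rounded bead inside that leaves a 75 mm bore. Origin: centre of its bottom rim, z up. The pyramid has 78 mm height of room inside. Any yaw fits.
- cover_rim (a point): same point as the cover's origin (centre of the bottom rim). Height above the base's underside: about 19 mm when the bead meets the lugs; then about 7 to 13 N push it past them, the force drops (click) and it meets the seal at 9.5 mm; let go, it would sit at about 8 mm; fully home it stops at 5.5 mm.
- cover_knob (a point): point on the axis of the cover's steel knob, 104 mm above the cover's rim: the height for the TCP when gripping. The knob's grip is a cylinder 28 mm across from 94 to 110 mm above the rim; dome top (83 mm) lies below it.
- thermometer: black probe thermometer lying flat, 42 x 105 x 20 mm, bystander; origin: centre of its underside
- bottle: small food colour dropper bottle, 33 mm across, 81 mm tall, bystander; origin: centre of its underside
- scale: flat black pocket scale, 125 x 78 x 21 mm, bystander; origin: centre of its underside
Mind the look-alikes: they are no part of the job. Leave any purple look-alike of the base alone.

How it is judged:
On the way, in this order (a step that is already met when the one before it is completed fails the run):
1. the fourth sphere rests on the three, let go (z of sphere_top in the frame of base between 0.057 and 0.066 m and horizontal distance between sphere_top and base below 0.007 m and contact force between the fingers and sphere_top below 0.05 N and linear speed of sphere_top below 0.02 m/s), for 0.3 s.
2. the dome has clicked past the lugs (horizontal distance between cover and base below 0.005 m and angle between cover's own z axis and vertical below 0.06 rad and z of cover in the frame of base below 0.0105 m), for 0.2 s.
At the end, for the whole second after the job is handed in: dome rim under 7 mm above the base's underside, centred within 5 mm, upright within 0.06 rad, pressed on the base with over 6 N and held still by the fingers; the fourth sphere on the three: centre 57 to 66 mm above the base's underside, within 7 mm of its axis (z of sphere_top in the frame of base between 0.057 and 0.066 m and horizontal distance between sphere_top and base below 0.007 m and horizontal distance between cover and base below 0.005 m and angle between cover's own z axis and vertical below 0.06 rad and z of cover in the frame of base below 0.007 m and contact force between cover and base above 6 N and contact force between the fingers and cover above 2 N and linear speed of cover below 0.01 m/s); the arm keeps its last pose, push and grip.
It fails at once if the thermometer is moved (by more than 30 mm) (distance of thermometer from where it was at the start of the episode above 0.03 m).
It fails at once if the bottle is moved (by more than 30 mm) (distance of bottle from where it was at the start of the episode above 0.03 m).
It fails at once if the scale is moved (by more than 30 mm) (distance of scale from where it was at the start of the episode above 0.03 m).
It also fails if it takes over 67 s, if anything falls off the work surface, if the arm or the gripper's body presses on something with over 40 N, if the wrist force passes 120 N, or if a joint passes its speed limit or range.

## Working session

There is one attempt and no reset: what is moved stays moved. The work goes in short steps, each a Python script; the robot and the scene stay as the last script left them, time stands still between calls to the robot, and variables do not carry over. Pictures are saved under pics/ and viewed, at most 10 in all, crops included, and the job is handed in when it is done.

```bash
mkdir -p pics; ls; cat > h.py <<'E'
from station import *
import numpy as np, cv2
def px2w(c,u,v,z=None):
    d=c["range_z"]; 
    if z is None: z=d[int(v),int(u)]
    p=np.array([(u-c["cx"])/c["fx"]*z,(v-c["cy"])/c["fy"]*z,z,1]); return (c["cam_to_world"]@p)[:3]
def cloud(c):
    v,u=np.mgrid[0:480,0:640]; z=c["range_z"]
    p=np.stack([(u-c["cx"])/c["fx"]*z,(v-c["cy"])/c["fy"]*z,z,np.ones_like(z)],-1)
    w=(p@c["cam_to_world"].T)[...,:3]; w[z==0]=np.nan; return w
E
python3 - <<'E'
from h import *
for n in("side","top"):
    c=capture(n); cv2.imwrite(f"pics/{n}0.png",c["color"][...,::-1]); np.savez(f"{n}0.npz",**c)
    print(n,c["fx"],c["cam_to_world"].round(3).tolist())
    for q in("base","sphere_low_1","sphere_top","cutter","cover","cover_knob","thermometer","bottle","scale"):
        print(q,[(np.round(r["bbox"]).astype(int).tolist(),round(r["p"],2)) for r in find_in(n,q)[:5]])
print(get_t(),get_tcp_rot(),get_ft_force())
E
```

```text
pics
side 437.57874322663525 [[0.996, -0.048, 0.078, 0.375], [-0.09, -0.4, 0.912, -0.942], [-0.012, -0.915, -0.402, 0.52], [0.0, 0.0, 0.0, 1.0]]
base [([333, 228, 373, 253], 0.94), ([311, 253, 355, 281], 0.89)]
sphere_low_1 [([324, 248, 333, 262], 0.49)]
sphere_top [([335, 309, 350, 330], 0.48), ([312, 257, 356, 280], 0.42)]
cutter [([339, 326, 350, 339], 0.43), ([270, 228, 311, 246], 0.27)]
cover [([319, 189, 347, 230], 0.92)]
cover_knob [([320, 189, 346, 228], 0.74)]
thermometer [([286, 256, 302, 282], 0.58)]
bottle [([403, 308, 414, 351], 0.83), ([341, 328, 350, 338], 0.51)]
scale [([271, 228, 309, 246], 0.7)]
top 611.7097193571614 [[-0.117, -0.972, 0.204, 0.257], [-0.993, 0.114, -0.027, -0.0], [0.003, -0.205, -0.979, 1.241], [0.0, 0.0, 0.0, 1.0]]
base [([196, 222, 245, 270], 0.92), ([271, 245, 325, 295], 0.82), ([178, 304, 220, 370], 0.49)]
sphere_low_1 [([287, 248, 307, 268], 0.7), ([284, 265, 296, 281], 0.58), ([299, 261, 315, 275], 0.52)]
sphere_top [([418, 252, 433, 262], 0.53)]
cutter []
cover [([133, 251, 180, 297], 0.56)]
cover_knob [([273, 303, 324, 329], 0.32)]
thermometer [([275, 305, 326, 329], 0.95)]
bottle [([428, 193, 445, 216], 0.64)]
scale [([178, 304, 219, 366], 0.56)]
1.0 [1.63043133e-05 2.28353811e-01 9.73578213e-01 1.87342374e-05] [ 1.17704462 -0.65280586  0.335592  ]
```

```bash
python3 - <<'E'
import cv2,numpy as np
s=cv2.imread("pics/side0.png");t=cv2.imread("pics/top0.png")
cv2.imwrite("pics/a.png",cv2.resize(s[150:390,240:450],None,fx=2.5,fy=2.5,interpolation=2)); cv2.imwrite("pics/b.png",cv2.resize(t[170:390,110:460],None,fx=2.25,fy=2.25,interpolation=2))
E
```

```text
(no output)
```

View pics/a.png

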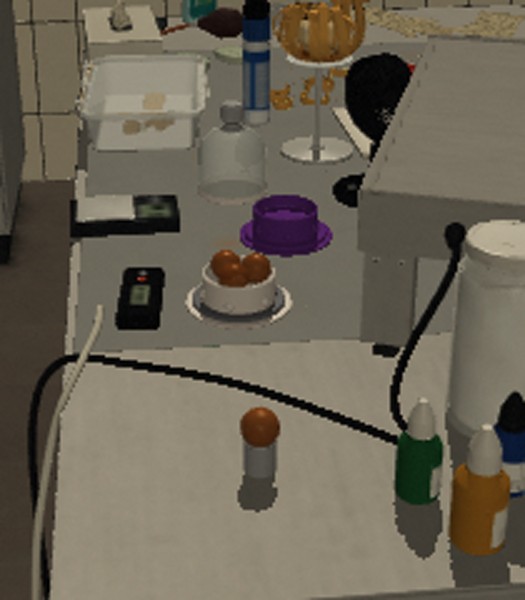

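View pics/b.png

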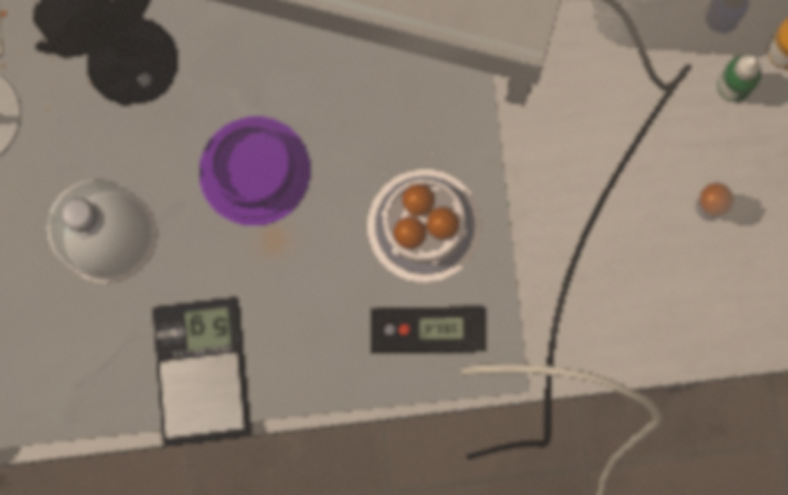

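Side view: the white base with three amber spheres is at full-frame pixel (335,264). The dome is at (333,210), and the sphere on its cutter at (344,326). In the top view they are at (298,270), (156,272) and (427,258).

There are two base candidates:
- **Purple, top (222,246) / side (354,240):** the look-alike, left alone.
- **White, top (298,270):** the real base, because it is white and holds three spheres. The enlarged crops confirm it.

A grey cabinet stands at larger x, so I'll measure it too.

```bash
cat > m.py <<'E'
from h import *
from scipy.optimize import least_squares
from scipy import ndimage as nd
def amber(c):
    h=cv2.cvtColor(c["color"],cv2.COLOR_RGB2HSV); return (h[...,0]<18)&(h[...,1]>130)&(h[...,2]>60)
def fit(P,r=.015):
    f=lambda x:np.linalg.norm(P-x,axis=1)-r
    s=least_squares(f,np.median(P,0)-[0,0,.01],loss="soft_l1",f_scale=.001); return s.x,np.sqrt(np.mean(f(s.x)**2))
def ray(c,u,v):
    d=c["cam_to_world"][:3,:3]@np.array([(u-c["cx"])/c["fx"],(v-c["cy"])/c["fy"],1]); return c["cam_to_world"][:3,3],d/np.linalg.norm(d)
def tri(a,b):
    A=np.zeros((3,3));B=np.zeros(3)
    for o,d in(a,b):
        M=np.eye(3)-np.outer(d,d);A+=M;B+=M@o
    return np.linalg.solve(A,B)
def atz(r,z): o,d=r; return o+d*(z-o[2])/d[2]
E
python3 - <<'E'
from m import *
D={n:dict(np.load(n+"0.npz")) for n in("side","top")}
for n,roi in(("top",[(275,325,245,295),(415,440,245,268)]),("side",[(310,360,245,285),(330,360,305,332)])):
    c=D[n];W=cloud(c);m=amber(c)
    for x0,x1,y0,y1 in roi:
        k=np.zeros_like(m);k[y0:y1,x0:x1]=m[y0:y1,x0:x1]
        P=W[k];P=P[np.isfinite(P).all(1)];print(n,"amber px",k.sum(),P.mean(0).round(4),P[:,2].max().round(4))
        if x0 in(415,330):
            v,u=np.nonzero(k);print(" sphere fit",fit(P),"centroid px",u.mean(),v.mean(),'at z=.0376',atz(ray(c,(u.min()+u.max())/2,(v.min()+v.max())/2),.0376))
        else:
            from scipy.optimize import least_squares
            # joint fit: three spheres around axis
            C=lambda x:np.array([[x[0]+.018*np.cos(x[3]+i*2.0944),x[1]+.018*np.sin(x[3]+i*2.0944),x[2]] for i in range(3)])
            f=lambda x:np.min(np.abs(np.linalg.norm(P[:,None]-C(x),axis=2)-.015),1)
            best=min((least_squares(f,[P[:,0].mean(),P[:,1].mean(),.038,a],loss="soft_l1",f_scale=.001) for a in np.arange(0,2.1,.3)),key=lambda s:s.cost)
            print(" ring fit",best.x,best.cost)
# base flange circle / heights from the top
c=D["top"];W=cloud(c)
sub=W[235:305,262:335];mm=(sub[...,2]>.003)&(sub[...,2]<.05);Q=sub[mm];print("base bbox",np.nanpercentile(Q,[1,99],axis=0).round(4))
# cover
for n,b in(("top",(125,190,240,305)),("side",(310,355,180,240))):
    W=cloud(D[n]);s=W[b[2]:b[3],b[0]:b[1]].reshape(-1,3);s=s[np.isfinite(s).all(1)]
    q=s[(s[:,1]>.1)&(s[:,1]<.4)&(s[:,2]>.004)&(s[:,2]<.13)]
    print(n,"cover",len(q),np.percentile(q,[1,50,99],axis=0).round(4).tolist(),np.histogram(q[:,2],bins=np.arange(0,.14,.01))[0])
    k=q[q[:,2]>.1]; print(" knob",len(k),k.mean(0) if len(k) else 0, np.ptp(k,axis=0) if len(k) else 0)
# tall obstacle
for n in D:
    W=cloud(D[n]).reshape(-1,3);W=W[np.isfinite(W).all(1)]
    q=W[(W[:,2]>.13)&(W[:,0]>.3)&(W[:,0]<1.1)&(abs(W[:,1])<.6)]
    H,_,_=np.histogram2d(q[:,0],q[:,1],bins=[np.arange(.3,1.11,.05),np.arange(-.6,.61,.1)])
    Z=[[round(float(q[(abs(q[:,0]-x)<.025)&(abs(q[:,1]-y)<.05)][:,2].max(initial=0)),2) for y in np.arange(-.55,.6,.1)] for x in np.arange(.325,1.1,.05)]
    print(n);[print(round(x,3),z) for x,z in zip(np.arange(.325,1.1,.05),Z)]
big=cv2.resize(D["top"]["color"][240:305,125:190,::-1],None,fx=6,fy=6,interpolation=2)
b2=cv2.resize(D["side"]["color"][180:245,305:370,::-1],None,fx=6,fy=6,interpolation=2)
cv2.imwrite("pics/c.png",np.hstack([big,b2]))
E
```

```text
top amber px 389 [0.4786 0.0024 0.0494] 0.0583
 ring fit [0.48123368 0.0023548  0.03811123 0.1672492 ] 0.00029606345837318457
top amber px 70 [ 0.4685 -0.2537  0.0495] 0.0569
 sphere fit (array([ 0.46706695, -0.26092681,  0.03867261]), np.float64(0.0018081955646151251)) centroid px 426.2 256.9 at z=.0376 [ 0.47036833 -0.25681536  0.0376    ]
side amber px 263 [ 0.48   -0.0073  0.0454] 0.0544
 ring fit [0.4795206  0.00244269 0.03838134 0.15116377] 0.00014273289310187245
side amber px 191 [ 0.4659 -0.2668  0.0442] 0.0538
 sphere fit (array([ 0.46672322, -0.25831415,  0.03801279]), np.float64(0.0011199213314097298)) centroid px 343.717277486911 320.35078534031413 at z=.0376 [ 0.46662176 -0.25787218  0.0376    ]
base bbox [[ 0.4126 -0.0694  0.003 ]
 [ 0.5534  0.0752  0.0495]]
top cover 2065 [[0.447, 0.2284, 0.0041], [0.4966, 0.2776, 0.0687], [0.5719, 0.3503, 0.1167]] [406  62  59  46  78 144 295 546 232   9  34 154   0   0]
 knob 188 [0.50432312 0.28684074 0.11273463] [0.02813179 0.02663514 0.0185698 ]
side cover 1040 [[0.4318, 0.1203, 0.0047], [0.5067, 0.2549, 0.0425], [0.5525, 0.2935, 
[... 1726 characters left out ...]
17, 0.17, 0.17, 0.17, 0.0, 0.16, 0.22, 0.21, 0.0]
0.675 [0.0, 0.0, 0.0, 0.17, 0.17, 0.17, 0.17, 0.17, 0.18, 0.23, 0.22, 0.0]
0.725 [0.0, 0.0, 0.0, 0.5, 0.5, 0.17, 0.55, 0.57, 0.17, 0.17, 0.0, 0.0]
0.775 [0.0, 0.0, 0.0, 0.46, 0.49, 0.17, 0.53, 0.54, 0.17, 0.17, 0.0, 0.0]
0.825 [0.0, 0.0, 0.0, 0.17, 0.17, 0.17, 0.17, 0.17, 0.17, 0.17, 0.0, 0.0]
0.875 [0.0, 0.0, 0.0, 0.17, 0.17, 0.17, 0.17, 0.21, 0.21, 0.17, 0.0, 0.0]
0.925 [0.0, 0.0, 0.0, 0.17, 0.17, 0.17, 0.2, 0.21, 0.21, 0.17, 0.0, 0.0]
0.975 [0.0, 0.0, 0.0, 0.17, 0.17, 0.17, 0.2, 0.21, 0.2, 0.17, 0.0, 0.0]
1.025 [0.0, 0.0, 0.0, 0.0, 0.0, 0.0, 0.17, 0.17, 0.17, 0.0, 0.0, 0.0]
1.075 [0.0, 0.0, 0.0, 0.0, 0.0, 0.0, 0.0, 0.0, 0.0, 0.0, 0.0, 0.0]
```

View pics/c.png

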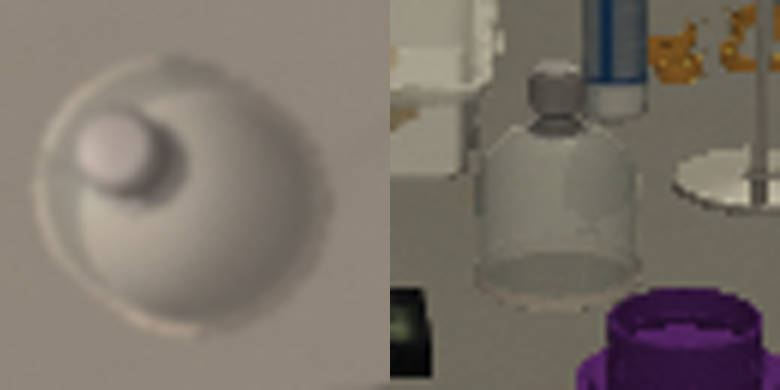

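View pics/top0.png

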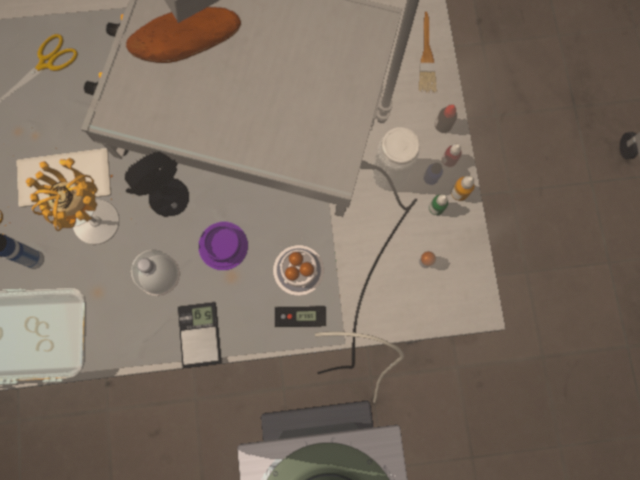

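Crop c shows the dome knob top at about top px (144,265) and the foot ring centre at about (155.5,273). The side view shows the foot ring centre at about (333,227). The tall grill (0.17 m) lies at x>0.57, clear of the work. Next I'll pick the sphere, gripping it high so that the tips stay above the low spheres when I place it.

```bash
python3 - <<'E'
from m import *
D={n:dict(np.load(n+"0.npz")) for n in("side","top")}
print("knob top",atz(ray(D["top"],143.8,265),.114),"foot top",atz(ray(D["top"],155.5,272.8),.003),"foot side",atz(ray(D["side"],332.9,226.7),.003), "knob side", tri(ray(D["top"],143.8,265),ray(D["side"],305+167/6,180+72/6)))
Q=[0,0,1,0]
grip(.7,20)
move_to([.42,.2,.28],Q); move_to([.4675,-.258,.14],Q)
move_linear([.4675,-.258,.049],velocity=.1)
w=get_width();grip(0,20);print(w,get_width(),get_grasp_force(),get_tool_pos(),get_t())
z0=get_ft_force()
move_linear([.4675,-.258,.13],velocity=.1)
c=capture("side");cv2.imwrite("pics/d.png",cv2.resize(c["color"][190:380,240:450,::-1],None,fx=2.8,fy=2.8));np.savez("d.npz",**c)
c=capture("top");np.savez("dt.npz",**c)
print(get_width(),get_grasp_force(),get_tool_pos(),get_t(),get_ft_force())
E
```

```text
knob top [0.50349434 0.28766338 0.114     ] foot top [0.50873481 0.29321701 0.003     ] foot side [0.5045028  0.27954217 0.003     ] knob side [0.50502095 0.28852455 0.1106817 ]
0.7022874893747455 0.32951539826235 19.63378608226776 [ 0.46775978 -0.25820474  0.04934384] 6.0167
0.3376767916235491 19.761200845241547 [ 0.4672041  -0.25787275  0.12938064] 7.075 [ 0.76044494  0.11382955 -1.10116299]
```

View pics/d.png

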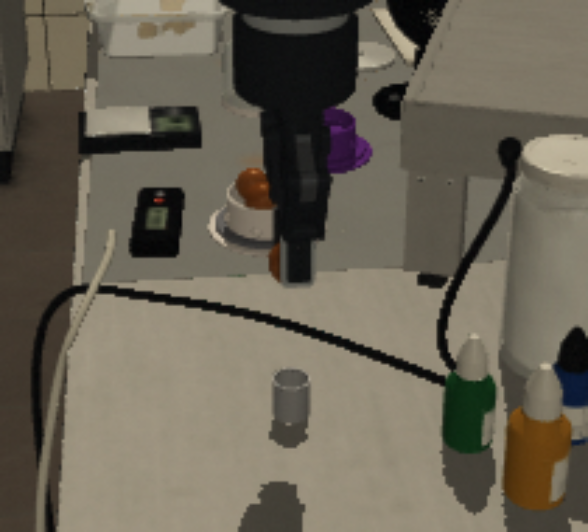

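The side view shows the sphere held between the fingers at crop (278,262) and the cutter still standing. The sphere sits slightly to the -x side of the pads, so I'll estimate that offset before placing.

```bash
cat >> m.py <<'E'
def proj(c,P):
    T=np.linalg.inv(c["cam_to_world"]);q=(T@np.append(P,1))[:3];return np.array([c["fx"]*q[0]/q[2]+c["cx"],c["fy"]*q[1]/q[2]+c["cy"],q[2]])
E
python3 - <<'E'
from m import *
c=dict(np.load("d.npz"));m=amber(c);k=np.zeros_like(m);k[255:300,325:362]=m[255:300,325:362]
v,u=np.nonzero(k);print("amber",k.sum(),u.min(),u.max(),v.min(),v.max())
for r in range(v.min(),v.max()+1): print(r,u[v==r].min(),u[v==r].max(),end="; ")
P=cloud(c)[k];P=P[np.isfinite(P).all(1)];print(np.median(P,0))
tp=np.array([.4672,-.2579,.1294-.011])
for dx in(0,-.002,-.004,-.006):
    q=proj(c,tp+[dx,0,0]);print(dx,q[:2],"left",q[0]-c["fx"]*.015/q[2], "top/bot",q[1]-c["fx"]*.015/q[2],q[1]+c["fx"]*.015/q[2])
# finger silhouette bounds at row of sphere & lowest
g=c["color"].astype(int).sum(2);print(g[286,330:362].tolist())
print("finger px expect",proj(c,[.4672-.011,-.2579-.028,.115])[:2],proj(c,[.4672+.011,-.2579-.028,.115])[:2])
E
```

```text
amber 130 325 339 255 289
255 325 335; 256 325 335; 257 325 335; 258 325 335; 259 326 335; 260 327 335; 261 328 336; 262 328 336; 263 328 337; 264 331 336; Traceback (most recent call last):
  File "<stdin>", line 4, in <module>
    return umr_minimum(a, axis, None, out, keepdims, initial, where)
ValueError: zero-size array to reduction operation minimum which has no identity
```

```bash
python3 - <<'E'
from m import *
c=dict(np.load("d.npz"));m=amber(c);k=np.zeros_like(m);k[270:300,325:362]=m[270:300,325:362]
v,u=np.nonzero(k);print("amber",k.sum(),u.min(),u.max(),v.min(),v.max())
tp=np.array([.4672,-.2579,.1294-.011])
for dx in(0,-.002,-.004,-.006):
    q=proj(c,tp+[dx,0,0]);r=c["fx"]*.015/q[2];print(dx,q[:2],"left",q[0]-r,"top/bot",q[1]-r,q[1]+r)
g=c["color"].astype(int).sum(2);print(g[284,330:362].tolist())
print("finger px expect",proj(c,[.4672-.011,-.2579-.028,.115])[:2],proj(c,[.4672+.011,-.2579-.028,.115])[:2])
E
```

```text
amber 33 336 339 277 289
0 [344.04208421 283.24864424] left 335.76741750226506 top/bot 274.97397753778455 291.5233109476261
-0.002 [342.94697979 283.3109096 ] left 334.6706929465749 top/bot 275.0346227621187 291.5871964419764
-0.004 [341.85144645 283.37319935] left 333.57353884130305 top/bot 275.0952917391177 291.65110695809466
-0.006 [340.75548395 283.4355135 ] left 332.4759549340402 top/bot 275.1559844827389 291.715042510684
[323, 320, 317, 321, 325, 322, 122, 110, 120, 105, 224, 251, 140, 55, 50, 45, 47, 56, 44, 54, 52, 250, 291, 323, 330, 325, 323, 325, 324, 326, 329, 325]
finger px expect [339.90015379 293.31414725] [352.31796189 292.58628819]
```

The sphere is centred in the pads: its left edge is measured at 336 px against 335.8 predicted. Now placing it.

```bash
python3 - <<'E'
from m import *
x,y=.4800,.0024
move_linear([x,y,.13],velocity=.2); move_linear([x,y,.083],velocity=.1); pause(.2)
f0=get_ft_force()
s=move_linear([x,y,.0725],velocity=.015,stop_force=1.5)
p=get_tool_pos();print(s,p,get_ft_force()-f0,get_t())
grip(.6,20); pause(.1); print(get_tool_pos(),get_width())
move_linear([p[0],p[1],.18],velocity=.12)
move_to([.40,.12,.26],[0,0,1,0]); pause(.1)
for n in("side","top"):
    c=capture(n);np.savez(n+"1.npz",**c)
    b=(310,365,235,290) if n=="side" else (270,330,240,300)
    cv2.imwrite(f"pics/{n}1.png",cv2.resize(c["color"][b[2]:b[3],b[0]:b[1],::-1],None,fx=6,fy=6,interpolation=2))
a=cv2.imread("pics/side1.png");b=cv2.imread("pics/top1.png");cv2.imwrite("pics/e.png",np.hstack([cv2.resize(a,(360,360)),cv2.resize(b,(360,360))]))
print(get_t(),find_in("side","sphere_top")[:3],find_in("top","cover")[:2])
E
```

```text
True [0.48008115 0.00226788 0.07404502] [ 0.27643285 -1.38558832  5.36026385] 9.9167
[0.47966961 0.00246077 0.07408097] 0.598899008315436
12.2917 [{'bbox': [327.7, 241.5, 340.1, 254.7], 'p': 0.58}] []
```

View pics/e.png

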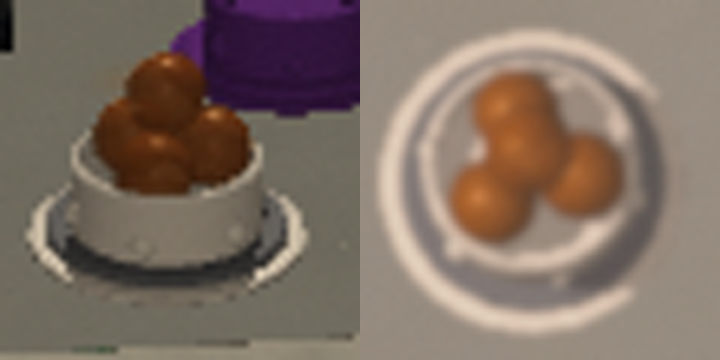

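The picture shows the pyramid standing: the fourth sphere is at crop (165,90) in the side view and centred on the three in the top view. Next I'll centre the dome knob with one grip along x and one along y, lift it, and carry it over the base.

```bash
python3 - <<'E'
from m import *
for n,roi in(("side",(315,355,238,275)),("top",(275,325,245,290))):
    c=dict(np.load(n+"1.npz"));P=cloud(c)
    m=amber(c);k=np.zeros_like(m);k[roi[2]:roi[3],roi[0]:roi[1]]=m[roi[2]:roi[3],roi[0]:roi[1]]
    q=P[k];q=q[np.isfinite(q).all(1)];q=q[q[:,2]>.056];print(n,"top sphere",fit(q))
s=dict(np.load("side1.npz"));print(atz(ray(s,333.9,248.1),.062))
QX=[0,.70710678,.70710678,0];QY=[0,0,1,0]
x,y=.5045,.288
move_to([x,y,.19],QX)
move_linear([x,y,.106],velocity=.1,stop_force=8)
grip(0,20);print("x grip",get_width(),get_tool_pos(),get_t())
grip(.62); print(get_width())
move_to([x,y,.106],QY)
grip(0,60);print("y grip",get_width(),get_grasp_force(),get_tool_pos(),get_t())
f0=get_ft_force()
move_linear([x,y,.205],velocity=.1)
pause(.1);print(get_ft_force()-f0,get_tool_pos(),get_width())
move_linear([.48,.0024,.205],velocity=.15);pause(.2)
for n in("side","top"): c=capture(n);np.savez(n+"2.npz",**c);cv2.imwrite(f"pics/{n}2.png",c["color"][...,::-1])
a=cv2.imread("pics/side2.png")[180:300,280:400];b=cv2.imread("pics/top2.png")[220:320,240:340]
cv2.imwrite("pics/f.png",np.hstack([cv2.resize(a,(400,400),interpolation=2),cv2.resize(b,(400,400),interpolation=2)]))
print(get_t(),get_tool_pos(),get_ft_force()-f0)
E
```

```text
side top sphere (array([0.47930674, 0.00232082, 0.06225407]), np.float64(0.001317025788355718))
top top sphere (array([0.48176706, 0.00237335, 0.06219421]), np.float64(0.0017944276080529154))
[0.47775715 0.00733423 0.062     ]
x grip 0.31296625686750396 [0.50452662 0.28819709 0.10639698] 15.0667
0.6202269368735476
y grip 0.3018965189858768 58.85412179932018 [0.50449577 0.28816834 0.10607667] 16.9333
[ 0.92705113 -2.22925471 -5.08099028] [0.50425462 0.28784892 0.2043461 ] 0.30433357984517223
20.5333 [0.48001386 0.00254027 0.20497819] [ 0.89618222 -0.64482933 -5.40853241]
```

View pics/f.png

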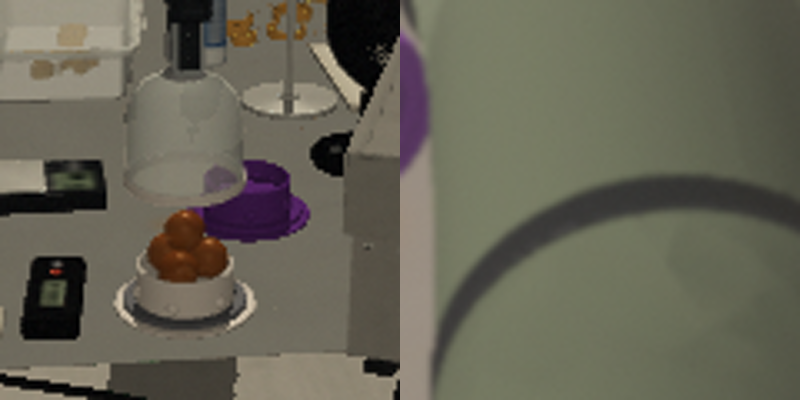

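The side view shows the dome hanging upright at crop (185,190), directly above the pyramid and base at (186,300). The arm blocks the top view. Now I'll lower it with force guarding.

```bash
python3 - <<'E'
from m import *
c=dict(np.load("side2.npz"));a=proj(c,[.48,.0024,.102]);b=proj(c,[.48,.0024,.005]);print("expect dome,base px",a[:2],b[:2],"seen u",280+185*.3,280+186.5*.3)
x,y=.4803,.0024
move_linear([x,y,.106+.045],velocity=.1);pause(.2);f0=get_ft_force();print(get_tool_pos())
s=move_linear([x,y,.106+.0225],velocity=.025,stop_force=3)
pause(.1);print(s,get_tool_pos(),get_ft_force()-f0,get_moment(),get_width(),get_t())
E
```

```text
expect dome,base px [335.003653   233.74045635] [335.11376364 269.80054378] seen u 335.5 335.95
[0.48059182 0.00244458 0.15152851]
False [0.48035025 0.00238827 0.12863276] [ 0.2782449   0.23223008 -0.38310607] [-0.09902162  0.06962901 -0.00484118] 0.2969693525605964 22.575
```

The bore is over the stud with no contact. Now pressing through the lugs and down to the hard stop.

```bash
python3 - <<'E'
from m import *
x,y=.4803,.0024
grip(0,110);f0=np.array([0,0,-4.5]);fb=get_ft_force();print(fb,get_tool_pos())
z=.1285
while z>.1055:
    z-=.001; s=move_linear([x,y,z],velocity=.02)
    f=get_ft_force()-fb;p=get_tool_pos();print(round(z,4),p.round(4),f.round(1),round(get_t(),2))
    if (f[2]>24 and z<.118) or f[2]>40: break
pause(.3);print(get_tool_pos(),get_ft_force()-fb,get_grasp_force(),get_width(),get_t())
E
```

```text
[-0.11094305  0.32633084 -1.62999639] [0.48035955 0.00239281 0.12857743]
0.1275 [0.4803 0.0024 0.1274] [ 0.  -0.8  0. ] 23.04
0.1265 [0.4802 0.0024 0.1264] [ 0.2 -0.9  0.8] 23.29
0.1255 [0.4803 0.0024 0.1255] [ 0.2 -1.   1. ] 23.54
0.1245 [0.4803 0.0023 0.1245] [ 0.5 -3.   2.9] 23.79
0.1235 [0.4804 0.0023 0.1235] [ 0.1 -1.9  3.6] 24.04
0.1225 [0.4803 0.0024 0.1225] [ 0.6 -1.5  3. ] 24.29
0.1215 [0.4803 0.0024 0.1215] [ 1.1 -1.8  2.3] 24.54
0.1205 [0.4801 0.0024 0.1203] [ 1.  -2.1  0.3] 24.79
0.1195 [0.4801 0.0024 0.1193] [-0.9 -2.8 -2.9] 25.04
0.1185 [0.48   0.0024 0.1183] [-0.6 -1.1 -4.4] 25.29
0.1175 [0.4801 0.0024 0.1173] [-0.3 -2.3 -6.6] 25.54
0.1165 [0.4802 0.0024 0.1164] [-0.3 -1.6 -6.9] 25.79
0.1155 [0.4802 0.0024 0.1154] [-1.7 -1.8 -4.6] 26.04
0.1145 [0.4802 0.0024 0.1145] [-2.1 -2.2 -0.4] 26.29
0.1135 [0.4804 0.0024 0.1136] [-2.1 -1.7  3.7] 26.54
0.1125 [0.4804 0.0025 0.1126] [-2.9 -1.1  6.5] 26.79
0.1115 [0.4804 0.0024 0.1116] [-3.1 -1.4  8.9] 27.04
0.1105 [0.4805 0.0025 0.1113] [-8.2 -1.9 27.2] 27.29
[0.48055853 0.00242237 0.1112923 ] [-7.70109174 -0.67614346 27.2088347 ] 112.17203832751693 0.2877571905214992 27.5917
```

The force trace shows the lugs, the click, the seal ramp at about 2 N/mm, and a hard stop at TCP 0.1113, so the rim is at about 5.5 mm. I'll take one check picture before handing in.

```bash
python3 - <<'E'
from m import *
c=capture("side");cv2.imwrite("pics/g.png",cv2.resize(c["color"][190:300,280:400,::-1],None,fx=5,fy=5,interpolation=2));print(get_t(),get_ft_force(),get_tool_pos())
E
```

```text
27.6417 [-7.3217253  -1.1413333  24.70395248] [0.48058184 0.00244078 0.11128283]
```

View pics/g.png

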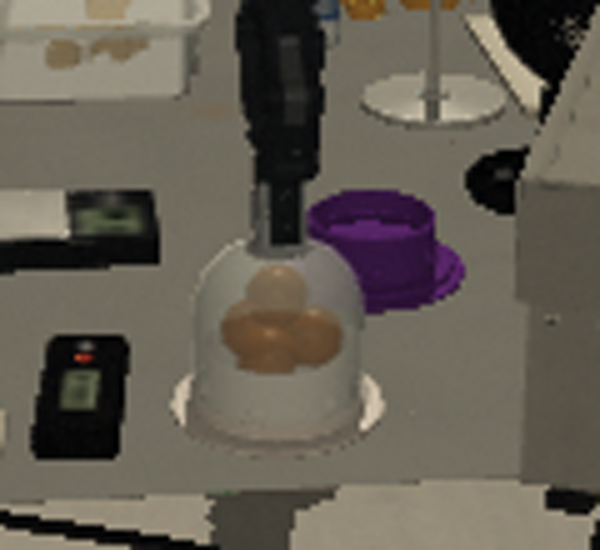

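The dome is upright and home on the base at crop (280,430), with the pyramid intact inside it at (280,320).

```bash
python3 -c "
from station import *
print(job_done())"
```

```text
the job is handed in; nothing more can be done
None
```

The job is handed in: the fourth sphere rests on the three, and the dome clicked past the lugs and is held against its hard stop with about 25 N, but `job_done()` returned no verdict.

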